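# Close the next preserving jar in the lever press

### The job

Slide the jar that waits outside the flared mouth of the press's channel, its lid standing proud, along the table into the channel, upright and without lifting it, so that it pushes the finished jar on against the end stop and itself stands under the press foot. Then press the lever's handle down until the lid is fully home and keep it down for two seconds. Let the lever rise slowly against your hand all the way up, never letting it fly back, and leave the other things where they are.

Things in the scene. Friction and masses are not known exactly. Their poses are not given: they have to be found in the camera images.
- nest (a point): Point on the table (z = 0) straight under the foot of the grey bench press: where the centre of the jar being closed belongs. Axes: jars travel along the channel towards -y; +x points away from the robot to the column; z up. With the finished jar against the end stop and the next jar touching it, the next jar is centred here.
- press: The fixed press; origin and axes as the nest. Channel: two rails 16 mm high, 8 mm thick, inner faces at x = -37 and +37 mm, from y = -110 to +60 mm; jars slide on the bare table between them. End stop: plate 40 mm high, inner face at y = -102 mm. Column: x = 95 to 130 mm, y = -25 to 25 mm, 185 mm high, on a plate 14 mm high reaching y = -60 to 60 mm.
- far_place (a point): Point on the table 68 mm towards -y from the nest: where the centre of the finished jar is when it stands against the end stop. Axes as the nest.
- mouth (a point): Point on the table on the channel's centre line at the outer end of its flared mouth, 140 mm towards +y from the nest. Axes as the nest. From y = +60 to +140 mm of the nest the rails (16 mm high) flare out to x = -88 and +88 mm.
- lever_hinge (a point): Centre of the lever's hinge, 160 mm above the table, 110 mm towards +x from the nest; the hinge axis is the press's y. Axes as the nest. The raised lever (18 mm wide) hangs over the channel in the plane y = 0, its foot's underside 190 mm up: push the jar in with the tool tilted back by about 25 degrees (gripper's body towards +y) to stay clear of it.
- handle (a point): Centre of the lever's handle: a round black crossbar 22 mm thick, 90 mm long along the press's y, on the end of the steel lever 240 mm from the hinge. Raised, it is 305 mm above the table and 81 mm towards -x from the nest; pressed, 160 mm up and 130 mm towards -x. Press it down from above and follow its arc.
- lever (a joint): Lever angle (rad). 0: raised against its upper stop, 0.65 above level; grows as the handle goes down (elevation = 0.65 - value). The foot, 110 mm from the hinge, meets a proud lid at about 0.57; lid home at 0.65; stop without a jar 0.72. Its spring pushes up with 2 N at the handle near the top, 10 N at the bottom (16 N while the lid goes in); let go, it snaps up at several rad/s.
- jar: The jar to close: glass preserving jar with amber contents, 68 mm across, body 105 mm high, about 0.4 kg, standing on the table outside the mouth. Its flat steel lid (64 mm across, 14 mm thick) stands proud, its top 127 mm above the table. Origin: centre of the underside; z up the jar.
- lid (a joint): How far the lid of that jar is pressed down (m): 0 standing proud, 0.009 fully home (its top then 118 mm above the table). Tight fit: needs about 12 N on the lid and stays where it is left.
- done_jar: The finished jar: same glass, lid home (118 mm high), 68 mm across, 0.4 kg, standing in the channel at about the foot. Origin: centre of the underside; z up.
- shelf_jar1: Bystander: closed jar, amber, 68 mm across, 118 mm high, beyond the end stop. Origin: centre of the underside.
- shelf_jar2: Bystander: closed jar, red-brown contents, 68 mm across, 118 mm high, beyond the end stop. Origin: centre of the underside.
- tin1: Bystander: flat food tin 84 mm across, 50 mm high, on the column side of the jar's way. Origin: centre of the underside.
- tin2: Bystander: food tin 72 mm across, 60 mm high, on the robot's side of the press. Origin: centre of the underside.
- lids: Bystander: two spare steel lids stacked, 64 mm across, 28 mm high, on the robot's side. Origin: centre of the underside.
- brush: Bystander: hand brush, about 200 mm long, lying on the robot side of the jar. Origin: centre of the underside.

How it is judged:
By the outcome, as a careful person would: the job done as asked, in the order asked, and still so for the second after the job is handed in, with the robot touching nothing.
It also fails if it takes over 64 s, if anything falls off the work surface, if the arm or the gripper's body presses on something with over 40 N, if the wrist force passes 120 N, or if a joint passes its speed limit or range.

### The arm

A 6-joint arm with a two-finger parallel gripper is mounted at the origin on the work surface. World frame = base frame: x ahead of the robot, y to its left, z up, the work surface at z = 0. Lengths are in m, angles in rad, forces in N, time in s.
With the tool pointing down it reaches from about 0.275 to 0.775 m from the base axis. Payload 14.6 kg.
Tool frame: the origin (TCP) lies at the very end of the fingers, on their centre line; the grasp point (between the pads) lies env.pinch_z behind it (env.pinch_z is the distance from the TCP to the grasp point, in m); z points along the fingers, y is the line along which they close (so a half turn about z gives the same grasp; the last joint's range is limited). The gripper opens to 85 mm and grips with 20 to 120 N. Pads are 22 mm wide; open, the fingers measure 114 mm over their backs; the gripper's body (76 mm by 85 mm) begins 54 mm behind the grasp point. The pads swing forward as they close: fully open they stand 13 mm farther back than shut.
Start: joints at [-1.47, 0.263, -0.048, 1.259, 0, 1.415], TCP at [0.133, -0.508, 0.231] pointing down, gripper open.
Joint ranges: [-2.65, 2.65], [-0.89, 1.7], [-1.18, 1.37], [-2.13, 2.11], [-1.35, 1.29], [-3.14, 3.14]. Speed limits (rad/s): [1.89, 1.89, 2.57, 2.79, 3.14, 3.14].

### API

Orientations are given as a unit quaternion [x, y, z, w].
In Python, from bench import env gives the robot as it stands.
- The arm moves only by the tool jog_arm, never from a script. Its argument "moves" is one flat list of numbers, 7 for each row, row after row: the shift along the tool's x, y, z in m, then the turn, a rotation vector about the tool's x, y, z in rad, then the finger opening in m, from 0 to 0.0854. A call has 1 to 20 rows; each row shifts and turns the commanded pose from where the row before left it, along the tool's axes as they then stand; what a row does not reach is not made up. A row lasts 1/10 s, in which the tool goes at most 50 mm and 8.59 degrees, less where a joint would pass 70% of its speed; a pose out of reach is approached as far as the arm can. A call is refused whole if a number of a shift passes 0.05 or a number of a turn 0.15, either way. A call with a gripper value outside its range is refused whole. The fingers move at their own pace and stop on an object; "squeeze" is the grip in N (left out, the last holds). Time passes only in rows, so rows that do not move let the fingers close. It gives the time, the measured TCP pose, the force, the opening and the grip force at its end, in the units of the state.
- env.sense(): the state, without advancing time (a new reading comes with each control period).
- env.get_image(name): name is "side" or "top"; returns a dict with "frame" (400x640x3 uint8, blue, green, red), "K" (3x3 intrinsics, pixels), "distortion" ([k1, k2, p1, p2, k3] as OpenCV has them; the pictures are not rectified), "origin" and "rotation" of the camera in the world. Camera axes: x right, y down, z forward; pixel columns grow to the right and rows downward; lengths in m; the calibration is good to about 2 mm. A picture is of the moment at which its call begins. There is no depth.
- env.hand_in(): hands the job in; it is judged then, once.
The state is a dict: "time": time; "q": joint angles; "joint_vel": joint speeds; "tau": joint torques, N m; "position": TCP position; "tcp_rot": TCP orientation; "ft_force": force on the tool from outside, world axes, zero at the start; "ft_torque": the same for the moment, N m; "grip_width": finger opening in m; "grip_force": force on a finger pad.
Only numpy, scipy, OpenCV 4.12 (cv2) and the standard library are available. Lean on these libraries where they do the work, as an engineer would, in place of code of your own. Each camera call takes 0.05 s, during which the arm holds its last target. There are 200 camera calls.

## Working session

There is one attempt and no reset: what is moved stays moved. The work goes in short steps, Python scripts to look and compute and a tool call to move; the robot and the scene stay as the last step left them, time stands still between calls to the robot, and variables do not carry over. Pictures are saved under pics/ and viewed, at most 10 in all, crops included, and the job is handed in when it is done.

Besides the shell and the picture viewer there is one more tool, called after "Call:" as name(argument=value, ...), one argument or row to a line, values as JSON. jog_arm: Moves the arm, as the interface text tells. Its arguments: {"type":"object","properties":{"moves":{"type":"array"},"squeeze":{"type":"number"}},"required":["moves"]}

```bash
mkdir -p pics; ls; python3 - <<'E'
from bench import env
import cv2
for n in("side","top"):
    d=env.get_image(n); cv2.imwrite(f"pics/{n}0.png",d["frame"]); print(n,d["K"],d["distortion"],d["origin"],d["rotation"])
print(env.sense(),env.pinch_z)
E
```

```text
pics
side [[490.03593934   0.         317.98353755]
 [  0.         490.03593934 199.71421258]
 [  0.           0.           1.        ]] [-0.11796462  0.          0.          0.          0.        ] [0.17934876 0.63905303 0.94975464] [-0.25058429  0.89079828 -0.36431798  0.10468211]
top [[406.17183174   0.         316.34163368]
 [  0.         406.17183174 198.29250479]
 [  0.           0.           1.        ]] [-0.08006938  0.          0.          0.          0.        ] [ 0.43237467 -0.01465519  1.1940893 ] [ 0.70955277 -0.69901321  0.0559943  -0.06913784]
{'time': 0.1, 'q': array([-1.47032719e+00,  2.63482661e-01, -4.88424926e-02,  1.25938921e+00,
        1.17038902e-05,  1.41547985e+00]), 'joint_vel': array([-0.0019418 , -0.00174816,  0.00178323,  0.00056118,  0.00039497,
       -0.00110431]), 'tau': array([ 4.42332719e-03, -6.38575816e+01,  3.85061610e+01,  9.95133771e-03,
       -3.45960086e-05,  2.56637992e-05]), 'position': array([ 0.1327947 , -0.50769291,  0.23088063]), 'tcp_rot': array([ 9.91832752e-01,  1.27544427e-01,  1.84361868e-05, -4.58687217e-04]), 'ft_force': array([-0.50962365,  0.18323118, -0.31516927]), 'ft_torque': array([ 0.01095288, -0.01063932,  0.00390334]), 'grip_force': 0.0, 'grip_width': 0.08519487270861399} 0.0187
```

View pics/side0.png

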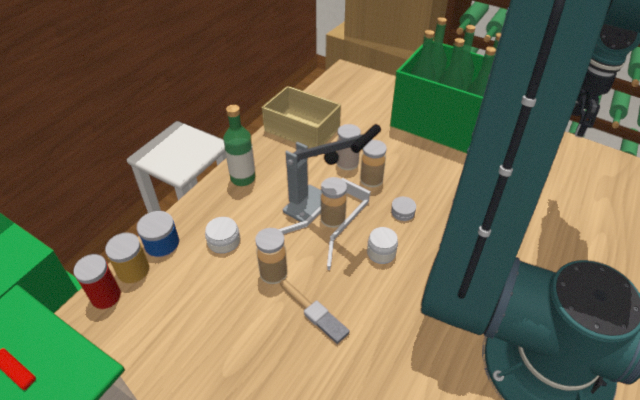

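View pics/top0.png

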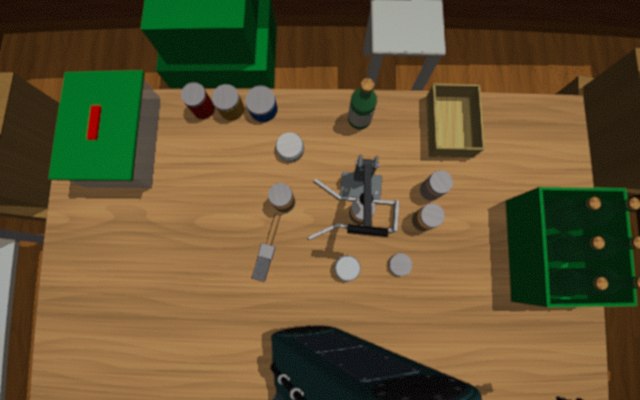

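The side view shows the jar with the proud lid at about (271,240), the finished jar in the channel at (333,190) and the handle at (367,138). In the top view the jar is at (281,197), the handle at (367,231) and the mouth ends at about (312,238) and (315,181). I'll zoom in for exact pixels.

```bash
cat > h.py <<'E'
import numpy as np, cv2
from scipy.spatial.transform import Rotation as R
from bench import env
def ray(d,uv):
    p=cv2.undistortPoints(np.array([[uv]],float),d["K"],np.array(d["distortion"]))[0,0]
    M=np.array(d["rotation"]); M=R.from_quat(M).as_matrix() if M.size==4 else M
    v=M@np.array([p[0],p[1],1.]); return np.array(d["origin"]),v/np.linalg.norm(v)
def onz(d,uv,z):
    o,v=ray(d,uv); return o+v*(z-o[2])/v[2]
def tri(d1,a,d2,b):
    o,v=ray(d1,a); p,w=ray(d2,b)
    s=np.linalg.lstsq(np.c_[v,-w],p-o,rcond=None)[0]
    A,B=o+s[0]*v,p+s[1]*w; return (A+B)/2,np.linalg.norm(A-B)
E
python3 - <<'E'
import cv2
t=cv2.imread("pics/top0.png");s=cv2.imread("pics/side0.png")
def c(im,x,y,w,h,k,n):
    o=cv2.resize(im[y:y+h,x:x+w],None,fx=k,fy=k,interpolation=cv2.INTER_CUBIC)
    for i in range(0,w,10): cv2.putText(o,str(x+i),(i*k,8),0,.3,(0,255,255)) if i%20==0 else 0; cv2.line(o,(i*k,10),(i*k,14),(0,255,255))
    for j in range(0,h,10): cv2.putText(o,str(y+j),(0,j*k+3),0,.3,(0,255,255))
    cv2.imwrite(n,o)
c(t,250,140,160,120,5,"pics/tc.png"); c(s,240,110,160,120,5,"pics/sc.png")
E
```

```text
(no output)
```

View pics/tc.png

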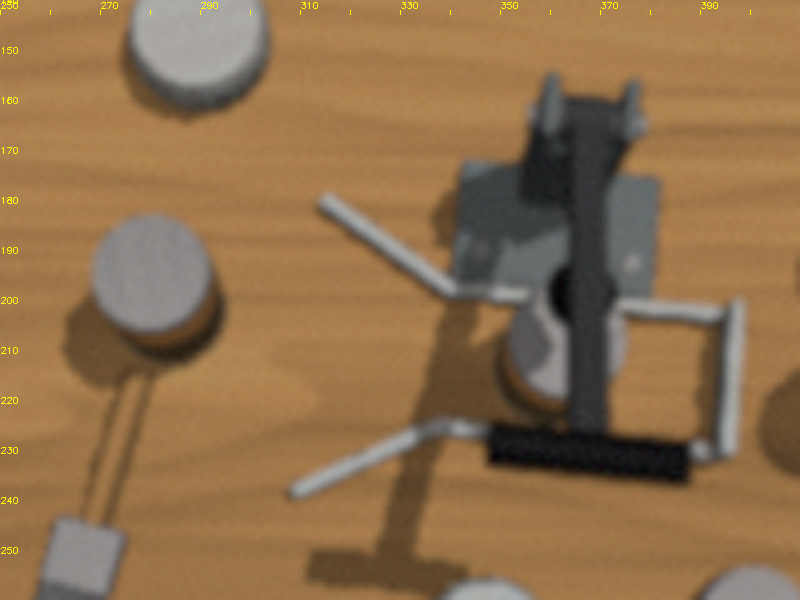

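View pics/sc.png

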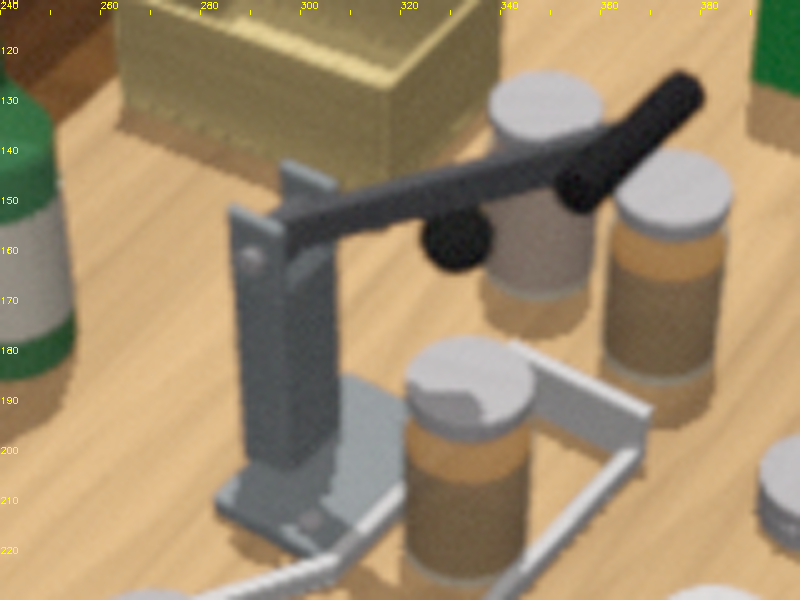

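```bash
python3 - <<'E'
from h import *
np.set_printoptions(precision=4,suppress=True)
t=env.get_image("top");s=env.get_image("side")
print("jar",onz(t,(280.4,194.5),.127)); print("done",onz(t,(363.4,208),.118), onz(s,(334,187),.118))
print("jar side",onz(s,(270.8,240),.127))
print("handle",tri(t,(367.6,231),s,(366.2,138.2)),onz(t,(367.6,231),.305),onz(s,(366.2,138.2),.305))
a=[onz(t,p,.305) for p in((348,229),(387.5,233))];print("handle ends",a,"yaw",np.arctan2(*(a[0]-a[1])[[1,0]])-np.pi/2)
P=[onz(t,p,.016) for p in((314.4,180.6),(309,238.4),(340.6,198),(338,225.4),(397,201),(395.6,230.4))]
for p in P:print(p)
e=(P[0]-P[1]);print("yaw mouth",np.arctan2(e[1],e[0]),np.linalg.norm(e)); 
for i,j in((2,4),(3,5)): e=P[i]-P[j];print("yaw rail",np.arctan2(e[1],e[0])-np.pi/2,np.linalg.norm(e))
# bystander pixel rough
for n,p,z in(("tin1",(289.5,146),.05),("tin2",(347,268),.06),("lids",(401,264.5),.028),("brush head",(263,262),.02),("brush tip",(277,214),.02),("sj",(431,216),.118)):print(n,onz(t,p,z))
E
```

```text
jar [0.6324 0.1033 0.127 ]
done [ 0.6002 -0.1194  0.118 ] [ 0.5995 -0.1148  0.118 ]
jar side [0.629  0.1091 0.127 ]
handle (array([ 0.521 , -0.11  ,  0.3044]), np.float64(0.001734065594841017)) [ 0.5202 -0.1103  0.305 ] [ 0.5216 -0.1091  0.305 ]
handle ends [array([ 0.524 , -0.0673,  0.305 ]), array([ 0.5163, -0.1539,  0.305 ])] yaw -0.08812720705431021
[0.6965 0.0157 0.016 ]
[0.5248 0.0284 0.016 ]
[ 0.645  -0.0624  0.016 ]
[ 0.5639 -0.0553  0.016 ]
[ 0.6383 -0.2284  0.016 ]
[ 0.5515 -0.2229  0.016 ]
yaw mouth -0.07375167405857659 0.17218288424396813
yaw rail -0.040581728416341 0.16620597812371152
yaw rail -0.07377305832677283 0.16801364185038328
tin1 [0.7921 0.0898 0.05  ]
tin2 [ 0.4413 -0.0795  0.06  ]
lids [ 0.4533 -0.2347  0.028 ]
brush head [0.4545 0.1592 0.02  ]
brush tip [0.5943 0.1233 0.02  ]
sj [ 0.5809 -0.3006  0.118 ]
```

The measurements agree with each other:

| Quantity | Value |
|---|---|
| Nest (world) | about (0.601, -0.117) |
| Press yaw | about -0.072 |
| Jar (press frame) | x' = +14 mm, y' = +225 mm |
| Handle height | triangulated at 304 mm, against 305 mm given |

First I rise and turn so that tool x = press +y and tool y = press +x.

Call:
jog_arm(
  moves=[0, 0, -0.02, 0, 0, -0.138, 0.04, 0, 0, -0.02, 0, 0, -0.138, 0.04, 0, 0, -0.02, 0, 0, -0.138, 0.04, 0, 0, -0.02, 0, 0, -0.138, 0.04, 0, 0, -0.02, 0, 0, -0.138, 0.04, 0, 0, -0.02, 0, 0, -0.138, 0.04, 0, 0, -0.02, 0, 0, -0.138, 0.04, 0, 0, -0.02, 0, 0, -0.138, 0.04, 0, 0, -0.02, 0, 0, -0.139, 0.04],
  squeeze=40,
)

```text
time: 1.1
position: [0.1328, -0.5078, 0.412]
tcp_rot: [0.73, 0.683, 0.0, -0.0]
ft_force: [-0.1, 0.2, 0.2]
grip_width: 0.04
grip_force: 0.0
```

Call:
jog_arm(
  moves=[0.0364, 0.0227, 0, 0, 0, 0, 0.04, 0.0364, 0.0227, 0, 0, 0, 0, 0.04, 0.0364, 0.0227, 0, 0, 0, 0, 0.04, 0.0364, 0.0227, 0, 0, 0, 0, 0.04, 0.0364, 0.0227, 0, 0, 0, 0, 0.04, 0.0364, 0.0227, 0, 0, 0, 0, 0.04, 0.0364, 0.0227, 0, 0, 0, 0, 0.04, 0.0364, 0.0227, 0, 0, 0, 0, 0.04, 0.0364, 0.0227, 0, 0, 0, 0, 0.04, 0.0364, 0.0227, 0, 0, 0, 0, 0.04, 0.0364, 0.0227, 0, 0, 0, 0, 0.04, 0.0364, 0.0227, 0, 0, 0, 0, 0.04, 0.0364, 0.0227, 0, 0, 0, 0, 0.04, 0.0364, 0.0227, 0, 0, 0, 0, 0.04, 0.0364, 0.0227, 0, 0, 0, 0, 0.04, 0.0364, 0.0227, 0, 0, 0, 0, 0.04, 0.0364, 0.0227, 0, 0, 0, 0, 0.04, 0.0364, 0.0227, 0, 0, 0, 0, 0.04, 0.0364, 0.0227, 0, 0, 0, 0, 0.04, 0.0364, 0.0227, 0, 0, 0, 0, 0.04],
)

```text
time: 3.1
position: [0.6329, 0.1783, 0.4116]
tcp_rot: [0.732, 0.682, -0.0, -0.0]
ft_force: [0.5, -0.7, 1.9]
grip_width: 0.0401
grip_force: 0.0
```

Call:
jog_arm(
  moves=[0, 0, 0, 0, -0.1225, 0, 0.04, 0, 0.003, 0, 0, -0.1225, 0, 0.04, 0, 0, 0, 0, -0.1225, 0, 0.04, 0, 0, 0, 0, -0.1225, 0, 0.04, 0.0166, 0, 0.031, 0, 0, 0, 0.04, 0.0166, 0, 0.031, 0, 0, 0, 0.04, 0.0166, 0, 0.031, 0, 0, 0, 0.04, 0.0166, 0, 0.031, 0, 0, 0, 0.04, 0.0166, 0, 0.031, 0, 0, 0, 0.04, 0.0166, 0, 0.031, 0, 0, 0, 0.04, 0.0166, 0, 0.031, 0, 0, 0, 0.04, 0.0166, 0, 0.031, 0, 0, 0, 0.04, 0.0166, 0, 0.031, 0, 0, 0, 0.04, 0.0166, 0, 0.031, 0, 0, 0, 0.04, 0, 0, 0, 0, 0, 0, 0.04],
)

```text
time: 4.6
position: [0.6263, 0.1679, 0.0389]
tcp_rot: [0.709, 0.663, -0.168, 0.171]
ft_force: [0.0, 0.3, 0.3]
grip_width: 0.04
grip_force: 0.0
```

```bash
python3 - <<'E'
from h import *
t=env.get_image("top")["frame"];s=env.get_image("side")["frame"]
cv2.imwrite("pics/p1.png",np.vstack([cv2.resize(t[130:270,220:420],(800,560))[:300*1],cv2.resize(s[140:340,220:420],(300,300)).repeat(1,1) if 0 else cv2.resize(s[130:280,200:600],(800,300))]))
E
```

```text
(no output)
```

View pics/p1.png

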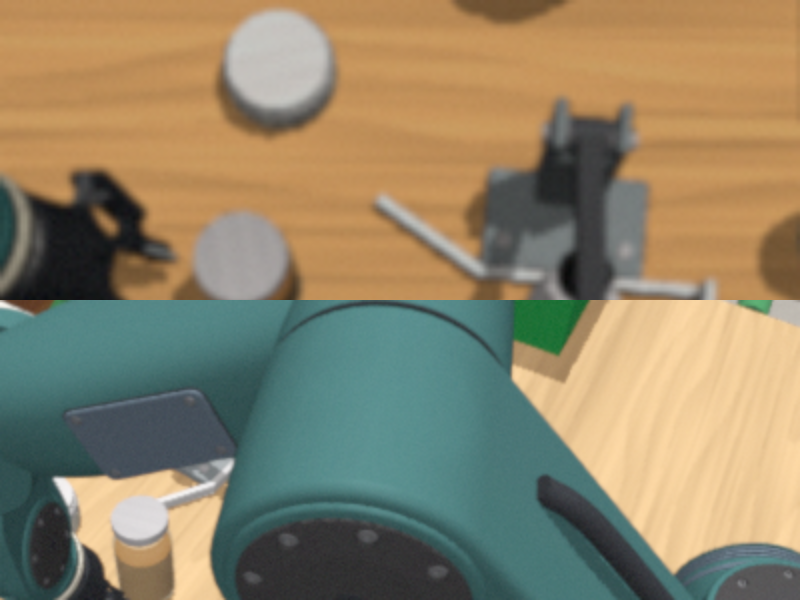

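The jar stands at about crop (240,255) in the top strip. The upper finger is at (165,250), so the gripper sits about 9 mm too far toward the robot. The TCP is also lower than intended, at z = 0.039. I'll correct both and start pushing slowly.

Call:
jog_arm(
  moves=[-0.0037, 0.0045, -0.0071, 0, 0, 0, 0.04, -0.0037, 0.0045, -0.0071, 0, 0, 0, 0.04, 0, 0, 0, 0, 0, 0, 0.04, -0.0089, 0, 0.0046, 0, 0, 0, 0.04, -0.0089, 0, 0.0046, 0, 0, 0, 0.04, -0.0089, -0.001, 0.0046, 0, 0, 0, 0.04, -0.0089, -0.001, 0.0046, 0, 0, 0, 0.04, -0.0089, -0.001, 0.0046, 0, 0, 0, 0.04, -0.0089, -0.001, 0.0046, 0, 0, 0, 0.04, 0, 0, 0, 0, 0, 0, 0.04],
)

```text
time: 5.7
position: [0.6289, 0.1068, 0.0596]
tcp_rot: [0.71, 0.662, -0.165, 0.173]
ft_force: [0.6, 0.6, -0.5]
grip_width: 0.0398
grip_force: 0.0
```

```bash
python3 - <<'E'
from h import *
t=env.get_image("top")["frame"]
cv2.imwrite("pics/p2.png",cv2.resize(t[150:270,230:430],(800,480)))
E
```

```text
(no output)
```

View pics/p2.png

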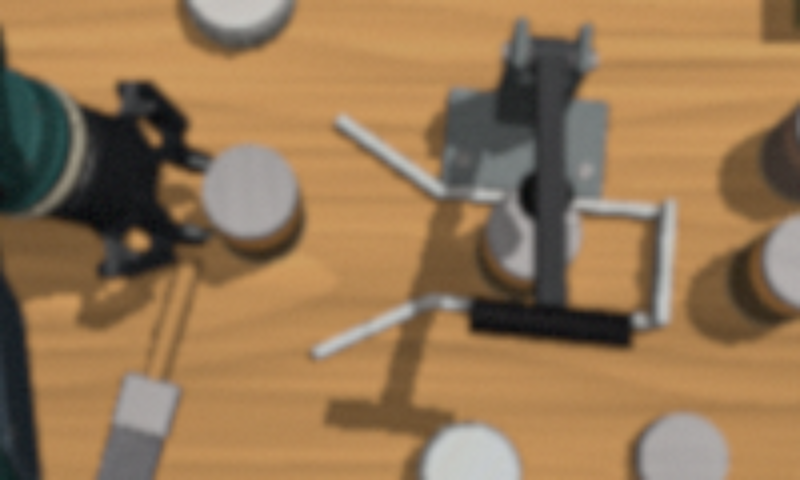

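The jar, at crop (250,190), is cradled between the two fingers at (205,160) and (195,235), upright and clear of the brush. I'll keep pushing, easing toward the channel centre line.

Call:
jog_arm(
  moves=[-0.0089, -0.0012, 0.0046, 0, 0, 0, 0.04, -0.0089, -0.0012, 0.0046, 0, 0, 0, 0.04, -0.0089, -0.0012, 0.0046, 0, 0, 0, 0.04, -0.0089, -0.0012, 0.0046, 0, 0, 0, 0.04, -0.0089, -0.0012, 0.0046, 0, 0, 0, 0.04, -0.0089, -0.0012, 0.0046, 0, 0, 0, 0.04, -0.0089, -0.0012, 0.0046, 0, 0, 0, 0.04, -0.0089, -0.0012, 0.0046, 0, 0, 0, 0.04, -0.0089, -0.0012, 0.0046, 0, 0, 0, 0.04, -0.0089, -0.0012, 0.0046, 0, 0, 0, 0.04, 0, 0, 0, 0, 0, 0, 0.04],
)

```text
time: 6.85
position: [0.6106, 0.0077, 0.0596]
tcp_rot: [0.71, 0.662, -0.165, 0.173]
ft_force: [0.9, 0.4, 0.1]
grip_width: 0.04
grip_force: 0.0
```

```bash
python3 - <<'E'
from h import *
t=env.get_image("top")["frame"]; s=env.get_image("side")["frame"]
cv2.imwrite("pics/p3.png",np.hstack([cv2.resize(t[160:260,270:420],(600,400)),cv2.resize(s[180:280,250:300],(200,400))]))
E
```

```text
(no output)
```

View pics/p3.png

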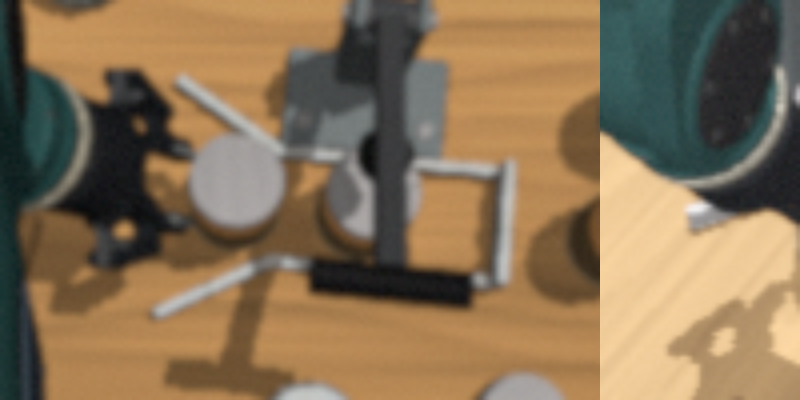

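The jar is in the flare at crop (237,182), upright and lined up with the channel. I'll keep going straight and check the force.

Call:
jog_arm(
  moves=[-0.0089, 0, 0.0046, 0, 0, 0, 0.04, -0.0089, 0, 0.0046, 0, 0, 0, 0.04, -0.0089, 0, 0.0046, 0, 0, 0, 0.04, -0.0089, 0, 0.0046, 0, 0, 0, 0.04, -0.0089, 0, 0.0046, 0, 0, 0, 0.04, -0.0089, 0, 0.0046, 0, 0, 0, 0.04, -0.0089, 0, 0.0046, 0, 0, 0, 0.04],
)

```text
time: 7.65
position: [0.6066, -0.0618, 0.0598]
tcp_rot: [0.71, 0.663, -0.165, 0.173]
ft_force: [1.1, 2.7, -1.3]
grip_width: 0.0397
grip_force: 2.0
```

```bash
python3 - <<'E'
from h import *
d=env.get_image("top")
t=d["frame"]; print(env.sense()["ft_force"])
o=t[170:240,310:420]
cv2.imwrite("pics/p4.png",cv2.resize(o,(770,490),interpolation=cv2.INTER_CUBIC))
E
```

```text
[ 1.10258179 -0.1026194  -1.18838826]
```

View pics/p4.png

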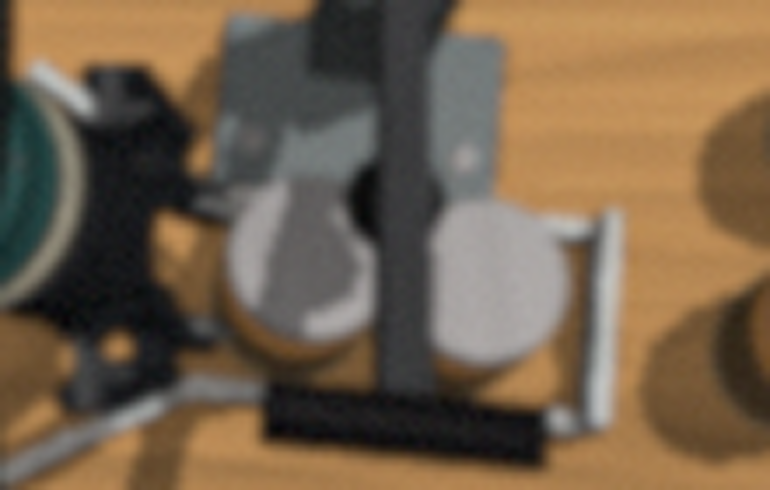

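Both jars are in the channel: the pushed jar's lid is at crop (305,260) and the finished one's at (490,285). The finished jar is still short of the stop. I'll cover the last ~20 mm in small steps, watching the force.

Call:
jog_arm(
  moves=[-0.0035, 0, 0.0018, 0, 0, 0, 0.04, -0.0035, 0, 0.0018, 0, 0, 0, 0.04, -0.0035, 0, 0.0018, 0, 0, 0, 0.04, -0.0035, 0, 0.0018, 0, 0, 0, 0.04],
)

```text
time: 8.1
position: [0.6058, -0.0767, 0.06]
tcp_rot: [0.71, 0.663, -0.165, 0.173]
ft_force: [0.8, 3.9, -0.2]
grip_width: 0.04
grip_force: 2.0
```

Call:
jog_arm(
  moves=[-0.0018, 0, 0.0009, 0, 0, 0, 0.04],
)

```text
time: 8.2
position: [0.6056, -0.0788, 0.06]
tcp_rot: [0.71, 0.663, -0.165, 0.173]
ft_force: [1.4, 4.3, -0.4]
grip_width: 0.0401
grip_force: 2.0
```

Call:
jog_arm(
  moves=[-0.0018, 0, 0.0009, 0, 0, 0, 0.04],
)

```text
time: 8.3
position: [0.6055, -0.0807, 0.06]
tcp_rot: [0.71, 0.663, -0.165, 0.173]
ft_force: [0.8, 4.6, -0.6]
grip_width: 0.04
grip_force: 2.0
```

Call:
jog_arm(
  moves=[-0.0018, 0, 0.0009, 0, 0, 0, 0.04],
)

```text
time: 8.4
position: [0.6054, -0.0827, 0.0601]
tcp_rot: [0.71, 0.663, -0.165, 0.173]
ft_force: [0.2, 3.5, -2.6]
grip_width: 0.04
grip_force: 1.9
```

Call:
jog_arm(
  moves=[-0.0009, 0, 0.0005, 0, 0, 0, 0.04],
)

```text
time: 8.5
position: [0.6053, -0.0838, 0.0601]
tcp_rot: [0.71, 0.663, -0.165, 0.173]
ft_force: [-0.1, 6.4, -0.9]
grip_width: 0.04
grip_force: 2.8
```

Call:
jog_arm(
  moves=[-0.0009, 0, 0.0005, 0, 0, 0, 0.04],
)

```text
time: 8.6
position: [0.6054, -0.0842, 0.0599]
tcp_rot: [0.71, 0.663, -0.164, 0.172]
ft_force: [0.8, 13.2, 1.5]
grip_width: 0.0398
grip_force: 5.6
```

```bash
python3 - <<'E'
from h import *
d=env.get_image("top")
t=d["frame"]; print(env.sense()["ft_force"])
o=t[170:240,310:420]
cv2.imwrite("pics/p5.png",cv2.resize(o,(770,490),interpolation=cv2.INTER_CUBIC))
E
```

```text
[ 1.65799646 10.09607973 -0.09890561]
```

View pics/p5.png

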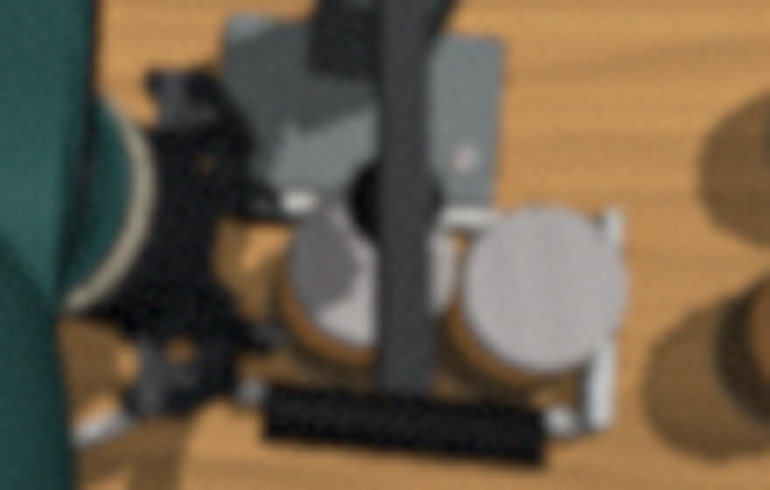

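The wrist force jumped from about 4 N to 13 N with the TCP at y' = 33 mm. The finished jar's lid at crop (545,290) now reaches the stop plate at (605,300), with the pushed jar close against it. I'll back straight off, rise, close the fingers and straighten the tool.

Call:
jog_arm(
  moves=[0.0044, 0, -0.0023, 0, 0, 0, 0.04, 0.0089, 0, -0.0046, 0, 0, 0, 0.04, 0.0089, 0, -0.0046, 0, 0, 0, 0.04, 0, 0, -0.03, 0, 0, 0, 0.04, 0, 0, -0.04, 0, 0, 0, 0.03, 0, 0, -0.04, 0, 0, 0, 0.02, 0, 0, -0.04, 0, 0, 0, 0.0, 0, 0, -0.04, 0, 0, 0, 0.0, 0, 0, -0.04, 0, 0, 0, 0.0, 0, 0, -0.04, 0, 0, 0, 0.0, 0, 0, -0.04, 0, 0, 0, 0, 0, 0, -0.04, 0, 0, 0, 0, 0, 0, -0.02, 0, 0, 0, 0, 0, 0, 0, 0, 0.121, 0, 0, 0, 0, 0, 0, 0.121, 0, 0, 0, 0, 0, 0, 0.121, 0, 0, 0, 0, 0, 0, 0.12, 0, 0, 0, 0, 0, 0, 0, 0, 0],
)

```text
time: 10.45
position: [0.6086, 0.1105, 0.3887]
tcp_rot: [0.73, 0.684, 0.011, 0.009]
ft_force: [1.1, 0.4, 0.9]
grip_width: 0.0001
grip_force: 0.0
```

```bash
cat >> h.py <<'E'
th=-.072; nest=np.array([.601,-.117,0]); RP=R.from_euler("z",th).as_matrix()
def rep():
    s=env.sense(); print("press pos",(RP.T@(s["position"]-nest)).round(4),"F",(RP.T@s["ft_force"]).round(1)); print((RP.T@R.from_quat(s["tcp_rot"]).as_matrix()).round(3))
E
python3 -c "
from h import *
rep()
d=env.get_image('top')
cv2.imwrite('pics/p6.png',cv2.resize(d['frame'][170:240,310:420],(770,490),interpolation=cv2.INTER_CUBIC))"
```

```text
press pos [-0.0088  0.2274  0.3887] F [1.1 0.5 0.9]
[[-0.007  1.     0.028]
 [ 1.     0.007  0.004]
 [ 0.004  0.028 -1.   ]]
```

View pics/p6.png

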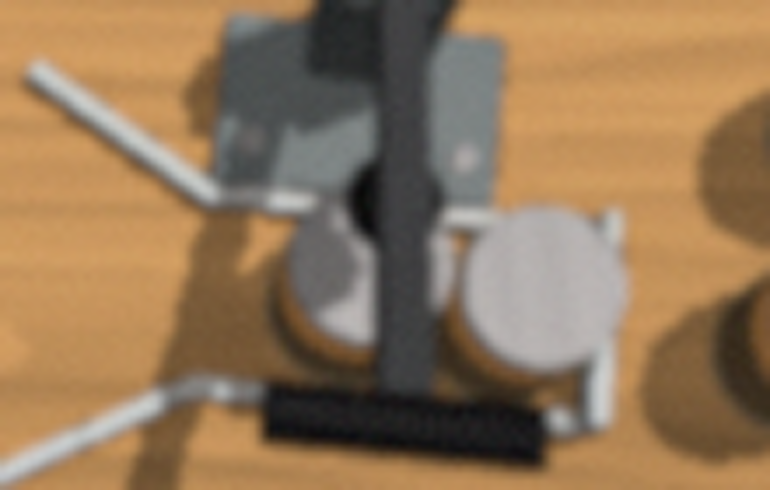

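The jar's lid is at crop (370,265), straight under the lever and touching the finished jar at (545,290). Both are upright. Now I go above the handle.

Call:
jog_arm(
  moves=[-0.0284, -0.009, 0, 0.028, 0, 0, 0, -0.0284, -0.009, 0, 0, 0, 0, 0, -0.0284, -0.009, 0, 0, 0, 0, 0, -0.0284, -0.009, 0, 0, 0, 0, 0, -0.0284, -0.009, 0, 0, 0, 0, 0, -0.0284, -0.009, 0, 0, 0, 0, 0, -0.0284, -0.009, 0, 0, 0, 0, 0, -0.0284, -0.009, 0, 0, 0, 0, 0, 0, 0, 0.02, 0, 0, 0, 0, 0, 0, 0.02, 0, 0, 0, 0, 0, 0, 0.01, 0, 0, 0, 0, 0, 0, 0, 0, 0, 0, 0],
)

```text
time: 11.7
position: [0.5224, -0.1095, 0.336]
tcp_rot: [0.728, 0.685, -0.002, -0.002]
ft_force: [-0.1, 0.6, 0.5]
grip_width: 0.0001
grip_force: 0.0
```

```bash
python3 -c "
from h import *
rep()
s=env.get_image('side');t=env.get_image('top')
print('jar',RP.T@(onz(t,(362.8,207.9),.127)-nest))
cv2.imwrite('pics/p7.png',np.hstack([cv2.resize(s['frame'][90:210,280:420],(420,360)),cv2.resize(t['frame'][170:270,310:410],(360,360))]))"
```

```text
press pos [-0.0789  0.0018  0.336 ] F [-0.2  0.5  0.5]
[[-0.011  1.    -0.005]
 [ 1.     0.011  0.   ]
 [ 0.    -0.005 -1.   ]]
jar [-1.9289735e-03 -1.0969473e-04  1.2700000e-01]
```

View pics/p7.png

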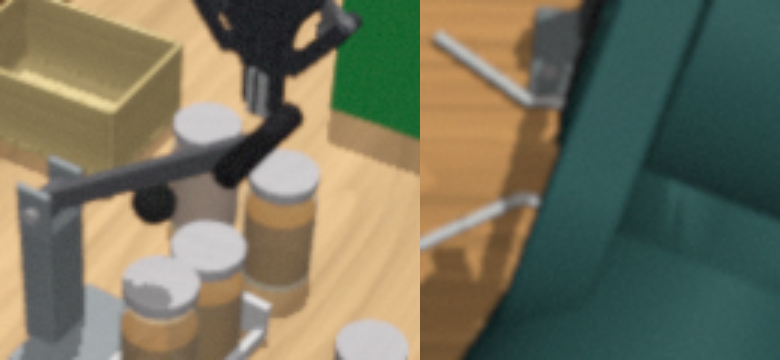

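The side view shows the closed fingertips at about (258,105), directly above the handle's middle at (258,145). The raised lever and both jars are undisturbed. Now I press down along the arc.

Call:
jog_arm(
  moves=[0, -0.001, 0.006, 0, 0, 0, 0, 0, -0.001, 0.006, 0, 0, 0, 0, 0, 0, 0.004, 0, 0, 0, 0, 0, 0, 0.004, 0, 0, 0, 0, 0, -0.0027, 0.004, 0, 0, 0, 0, 0, -0.0027, 0.004, 0, 0, 0, 0, 0, -0.0027, 0.004, 0, 0, 0, 0, 0, -0.0027, 0.004, 0, 0, 0, 0, 0, -0.0027, 0.004, 0, 0, 0, 0],
  squeeze=60,
)

```text
time: 12.7
position: [0.5068, -0.1092, 0.2972]
tcp_rot: [0.729, 0.685, 0.0, -0.001]
ft_force: [-2.9, 1.2, 5.5]
grip_width: 0.0001
grip_force: 2.7
```

```bash
python3 -c "
from h import *
rep()"
```

```text
press pos [-0.0945  0.001   0.2972] F [-3.   1.   5.5]
[[-0.01   1.    -0.001]
 [ 1.     0.01   0.002]
 [ 0.002 -0.001 -1.   ]]
```

Call:
jog_arm(
  moves=[0, -0.0023, 0.0042, 0, 0, 0, 0, 0, -0.0023, 0.0042, 0, 0, 0, 0, 0, -0.0023, 0.0042, 0, 0, 0, 0, 0, -0.0023, 0.0042, 0, 0, 0, 0, 0, -0.0023, 0.0042, 0, 0, 0, 0, 0, -0.0019, 0.0044, 0, 0, 0, 0, 0, -0.0019, 0.0044, 0, 0, 0, 0, 0, -0.0019, 0.0044, 0, 0, 0, 0, 0, -0.0019, 0.0044, 0, 0, 0, 0, 0, -0.0019, 0.0044, 0, 0, 0, 0, 0, -0.0014, 0.0046, 0, 0, 0, 0, 0, -0.0014, 0.0046, 0, 0, 0, 0, 0, -0.0014, 0.0046, 0, 0, 0, 0, 0, -0.0014, 0.0046, 0, 0, 0, 0, 0, -0.0014, 0.0046, 0, 0, 0, 0],
)

```text
time: 14.2
position: [0.4785, -0.1075, 0.2312]
tcp_rot: [0.729, 0.685, -0.0, -0.001]
ft_force: [-5.8, 2.1, 8.2]
grip_width: -0.0004
grip_force: 3.9
```

```bash
python3 -c "
from h import *
rep()"
```

```text
press pos [-0.1229  0.0007  0.2312] F [-6.   1.7  8.2]
[[-0.01   1.    -0.002]
 [ 1.     0.01   0.001]
 [ 0.001 -0.002 -1.   ]]
```

Call:
jog_arm(
  moves=[0, -0.001, 0.0046, 0, 0, 0, 0, 0, -0.001, 0.0046, 0, 0, 0, 0, 0, -0.001, 0.0046, 0, 0, 0, 0, 0, -0.001, 0.0046, 0, 0, 0, 0, 0, -0.0008, 0.0046, 0, 0, 0, 0, 0, -0.0005, 0.0046, 0, 0, 0, 0, 0, -0.0005, 0.0046, 0, 0, 0, 0, 0, -0.0005, 0.0046, 0, 0, 0, 0, 0, -0.0003, 0.0046, 0, 0, 0, 0],
)

```text
time: 15.1
position: [0.4719, -0.1071, 0.1899]
tcp_rot: [0.729, 0.685, -0.0, -0.001]
ft_force: [-5.6, 0.4, 7.8]
grip_width: -0.0003
grip_force: 4.4
```

Call:
jog_arm(
  moves=[0, -0.0002, 0.004, 0, 0, 0, 0, 0, -0.0002, 0.004, 0, 0, 0, 0, 0, -0.0002, 0.004, 0, 0, 0, 0],
)

```text
time: 15.4
position: [0.4709, -0.107, 0.1782]
tcp_rot: [0.729, 0.685, -0.001, -0.001]
ft_force: [-10.3, 1.0, 16.1]
grip_width: -0.0002
grip_force: 7.8
```

Call:
jog_arm(
  moves=[0, 0, 0.003, 0, 0, 0, 0],
)

```text
time: 15.5
position: [0.4707, -0.107, 0.175]
tcp_rot: [0.729, 0.685, -0.001, -0.001]
ft_force: [-11.1, 1.0, 14.9]
grip_width: 0.0002
grip_force: 7.8
```

Call:
jog_arm(
  moves=[0, 0, 0.002, 0, 0, 0, 0],
)

```text
time: 15.6
position: [0.4705, -0.1069, 0.173]
tcp_rot: [0.729, 0.685, -0.001, -0.001]
ft_force: [-11.7, 1.2, 16.5]
grip_width: -0.0003
grip_force: 7.8
```

Call:
jog_arm(
  moves=[0, 0, 0.002, 0, 0, 0, 0],
)

```text
time: 15.7
position: [0.4708, -0.107, 0.1712]
tcp_rot: [0.729, 0.685, -0.001, -0.001]
ft_force: [-10.7, 1.6, 17.1]
grip_width: 0.0
grip_force: 8.7
```

Call:
jog_arm(
  moves=[0, 0, 0.001, 0, 0, 0, 0],
)

```text
time: 15.8
position: [0.4708, -0.107, 0.1704]
tcp_rot: [0.729, 0.685, -0.001, -0.001]
ft_force: [-12.8, 2.0, 26.2]
grip_width: -0.0003
grip_force: 12.7
```

Call:
jog_arm(
  moves=[0, 0, 0.001, 0, 0, 0, 0],
)

```text
time: 15.9
position: [0.4708, -0.107, 0.1699]
tcp_rot: [0.729, 0.685, -0.001, -0.001]
ft_force: [-16.6, 2.6, 32.7]
grip_width: -0.0003
grip_force: 16.5
```

Force is climbing steeply at z = 0.170, so the lid is home. I'll hold for more than two seconds.

Call:
jog_arm(
  moves=[0, 0, 0.0003, 0, 0, 0, 0, 0, 0, 0, 0, 0, 0, 0, 0, 0, 0, 0, 0, 0, 0, 0, 0, 0, 0, 0, 0, 0, 0, 0, 0, 0, 0, 0, 0, 0, 0, 0, 0, 0, 0, 0, 0, 0, 0, 0, 0, 0, 0, 0, 0, 0, 0, 0, 0, 0, 0, 0, 0, 0, 0, 0, 0, 0, 0, 0, 0, 0, 0, 0, 0, 0, 0, 0, 0, 0, 0, 0, 0, 0, 0, 0, 0, 0, 0, 0, 0, 0, 0, 0, 0, 0, 0, 0, 0, 0, 0, 0, 0, 0, 0, 0, 0, 0, 0, 0, 0, 0, 0, 0, 0, 0, 0, 0, 0, 0, 0, 0, 0, 0, 0, 0, 0, 0, 0, 0, 0, 0, 0, 0, 0, 0, 0, 0, 0, 0, 0, 0, 0, 0],
)

```text
time: 17.9
position: [0.4708, -0.107, 0.1699]
tcp_rot: [0.729, 0.685, -0.0, -0.001]
ft_force: [-14.9, 1.8, 30.2]
grip_width: -0.0003
grip_force: 15.4
```

Call:
jog_arm(
  moves=[0, 0, 0, 0, 0, 0, 0, 0, 0, 0, 0, 0, 0, 0, 0, 0, 0, 0, 0, 0, 0, 0, 0, 0, 0, 0, 0, 0, 0, 0, 0, 0, 0, 0, 0, 0, 0, 0, 0, 0, 0, 0],
)

```text
time: 18.5
position: [0.4708, -0.107, 0.1699]
tcp_rot: [0.729, 0.685, -0.0, -0.001]
ft_force: [-15.6, 1.9, 30.4]
grip_width: -0.0001
grip_force: 15.4
```

```bash
python3 -c "
from h import *
rep()"
```

```text
press pos [-0.1305  0.0006  0.1699] F [-15.7   0.8  30.4]
[[-0.009  1.    -0.002]
 [ 1.     0.009  0.   ]
 [ 0.    -0.002 -1.   ]]
```

Call:
jog_arm(
  moves=[0, 0, -0.0015, 0, 0, 0, 0, 0, 0, -0.002, 0, 0, 0, 0, 0, 0.0001, -0.003, 0, 0, 0, 0, 0, 0.0002, -0.004, 0, 0, 0, 0, 0, 0.0002, -0.004, 0, 0, 0, 0, 0, 0.0003, -0.004, 0, 0, 0, 0, 0, 0.0004, -0.004, 0, 0, 0, 0, 0, 0.0005, -0.004, 0, 0, 0, 0, 0, 0.0005, -0.004, 0, 0, 0, 0, 0, 0.0006, -0.004, 0, 0, 0, 0, 0, 0.0006, -0.004, 0, 0, 0, 0, 0, 0.0007, -0.004, 0, 0, 0, 0, 0, 0.0008, -0.004, 0, 0, 0, 0, 0, 0.0009, -0.004, 0, 0, 0, 0, 0, 0.001, -0.004, 0, 0, 0, 0],
)

```text
time: 20.0
position: [0.4791, -0.1077, 0.2236]
tcp_rot: [0.729, 0.685, 0.0, -0.0]
ft_force: [0.4, -0.2, 5.3]
grip_width: -0.0
grip_force: 3.0
```

```bash
python3 -c "
from h import *
rep()
z=env.sense()['position'][2]; e=np.arcsin((z-.171)/.24); print(e,.110-.24*np.cos(e))"
```

```text
press pos [-0.1222  0.0005  0.2236] F [ 0.4 -0.1  5.3]
[[-0.01   1.     0.   ]
 [ 1.     0.01   0.001]
 [ 0.001  0.    -1.   ]]
0.22100220829678197 -0.12416277945333494
```

Call:
jog_arm(
  moves=[0, 0.0009, -0.004, 0, 0, 0, 0, 0, 0.001, -0.004, 0, 0, 0, 0, 0, 0.001, -0.004, 0, 0, 0, 0, 0, 0.0011, -0.004, 0, 0, 0, 0, 0, 0.0012, -0.004, 0, 0, 0, 0, 0, 0.0013, -0.004, 0, 0, 0, 0, 0, 0.0014, -0.004, 0, 0, 0, 0, 0, 0.0014, -0.004, 0, 0, 0, 0, 0, 0.0015, -0.004, 0, 0, 0, 0, 0, 0.0016, -0.004, 0, 0, 0, 0, 0, 0.0017, -0.004, 0, 0, 0, 0, 0, 0.0018, -0.004, 0, 0, 0, 0, 0, 0.0019, -0.004, 0, 0, 0, 0, 0, 0.002, -0.004, 0, 0, 0, 0],
)

```text
time: 21.4
position: [0.4987, -0.1087, 0.2794]
tcp_rot: [0.729, 0.685, -0.0, -0.001]
ft_force: [1.3, -0.6, 2.9]
grip_width: -0.0
grip_force: 1.2
```

```bash
python3 -c "
from h import *
rep()
z=env.sense()['position'][2]; e=np.arcsin((z-.171)/.24); print(e,.110-.24*np.cos(e))"
```

```text
press pos [-0.1026  0.0009  0.2794] F [ 1.4 -0.5  2.9]
[[-0.01   1.    -0.002]
 [ 1.     0.01   0.001]
 [ 0.002 -0.002 -1.   ]]
0.46869849359986526 -0.10411767215338942
```

Call:
jog_arm(
  moves=[0, 0.0018, -0.0035, 0, 0, 0, 0, 0, 0.0018, -0.0035, 0, 0, 0, 0, 0, 0.0019, -0.0035, 0, 0, 0, 0, 0, 0.002, -0.0035, 0, 0, 0, 0, 0, 0.0021, -0.0035, 0, 0, 0, 0, 0, 0.0021, -0.0035, 0, 0, 0, 0, 0, 0.0023, -0.0035, 0, 0, 0, 0, 0, 0.0024, -0.0035, 0, 0, 0, 0, 0, 0.0017, -0.0025, 0, 0, 0, 0, 0, 0.001, -0.0015, 0, 0, 0, 0],
)

```text
time: 22.4
position: [0.5179, -0.11, 0.3113]
tcp_rot: [0.729, 0.685, 0.0, -0.001]
ft_force: [0.9, 0.2, 0.4]
grip_width: 0.0
grip_force: 0.6
```

Call:
jog_arm(
  moves=[0, 0.001, -0.0015, 0, 0, 0, 0, 0, 0.0007, -0.001, 0, 0, 0, 0, 0, 0.0007, -0.001, 0, 0, 0, 0],
)

```text
time: 22.7
position: [0.5201, -0.1102, 0.3146]
tcp_rot: [0.729, 0.685, -0.0, -0.001]
ft_force: [1.0, 0.5, 2.2]
grip_width: 0.0001
grip_force: 0.5
```

Call:
jog_arm(
  moves=[0, 0.0006, -0.001, 0, 0, 0, 0, 0, 0, -0.001, 0, 0, 0, 0, 0, 0, -0.001, 0, 0, 0, 0],
)

```text
time: 23.0
position: [0.5206, -0.1102, 0.3176]
tcp_rot: [0.729, 0.685, -0.0, -0.001]
ft_force: [-0.6, 0.1, -0.2]
grip_width: 0.0001
grip_force: 0.0
```

Call:
jog_arm(
  moves=[0, 0, -0.001, 0, 0, 0, 0, 0, 0, -0.001, 0, 0, 0, 0, 0, 0, -0.001, 0, 0, 0, 0],
)

```text
time: 23.3
position: [0.5207, -0.1102, 0.3207]
tcp_rot: [0.729, 0.685, -0.0, -0.001]
ft_force: [1.0, -1.0, -0.7]
grip_width: 0.0002
grip_force: 0.0
```

Call:
jog_arm(
  moves=[0, 0, -0.02, 0, 0, 0, 0, 0, 0, -0.03, 0, 0, 0, 0, 0, 0, -0.03, 0, 0, 0, 0, -0.04, 0, 0, 0, 0, 0, 0, -0.04, -0.02, 0, 0, 0, 0, 0, -0.04, -0.02, 0, 0, 0, 0, 0, -0.04, -0.02, 0, 0, 0, 0, 0, -0.04, -0.02, 0, 0, 0, 0, 0, 0, 0, 0, 0, 0, 0, 0],
)

```text
time: 24.2
position: [0.4263, -0.3086, 0.4]
tcp_rot: [0.73, 0.683, -0.0, -0.001]
ft_force: [0.7, 0.9, -0.6]
grip_width: -0.0
grip_force: 0.0
```

```bash
python3 -c "
from h import *
s=env.get_image('side');f=s['frame'];f0=cv2.imread('pics/side0.png')
for im in(f0,f):
    m=(im[115:155,348:386].max(2)<45); y,x=np.nonzero(m); print('handle',m.sum(),x.mean()+348,y.mean()+115)
d=cv2.absdiff(f,f0).max(2)>40
n,_,st,_=cv2.connectedComponentsWithStats(d.astype(np.uint8))
print([r.tolist() for r in st[1:] if r[4]>25])
# light grey (lid) blobs near the channel
h=cv2.cvtColor(f,cv2.COLOR_BGR2HSV); m=((h[...,1]<45)&(h[...,2]>110)).astype(np.uint8); m[:, :300]=0;m[:,400:]=0;m[:140]=0;m[235:]=0
n,_,st,c=cv2.connectedComponentsWithStats(m)
for r,q in zip(st[1:],c[1:]):
    if r[4]>60: print('lid',r.tolist(),q.round(1))
for p in ([0,0,.118],[0,-.068,.118],[0,0,.127]):
    P=nest+RP@np.array(p); M=R.from_quat(s['rotation']).as_matrix().T; rv=cv2.Rodrigues(M)[0]
    print(p,cv2.projectPoints(P[None],rv,-M@np.array(s['origin']),s['K'],np.array(s['distortion']))[0].ravel().round(1))
rep()"
```

```text
handle 270 364.31481481481484 139.14074074074074
handle 243 364.6090534979424 139.13991769547326
[[439, 0, 10, 26, 131], [452, 0, 59, 63, 1910], [542, 0, 18, 44, 296], [429, 25, 25, 27, 184], [584, 46, 52, 33, 1014], [478, 52, 64, 185, 1532], [538, 72, 9, 44, 121], [516, 78, 95, 206, 5777], [399, 83, 84, 228, 5108], [527, 116, 19, 60, 339], [337, 163, 26, 55, 796], [524, 176, 11, 49, 127], [256, 228, 32, 69, 1752], [478, 237, 8, 14, 43], [508, 263, 16, 58, 452], [619, 272, 21, 21, 150], [421, 292, 4, 21, 51], [387, 314, 116, 86, 5747], [519, 338, 57, 44, 866], [607, 342, 33, 43, 856], [493, 352, 14, 29, 149]]
lid [363, 140, 23, 18, 320] [374.6 148.8]
lid [300, 162, 63, 67, 1484] [328.2 191. ]
lid [332, 187, 38, 48, 347] [354.6 210. ]
lid [392, 197, 8, 23, 135] [396.3 207.3]
lid [370, 227, 27, 8, 157] [382.5 231.2]
[0, 0, 0.118] [333.9 186.2]
[0, -0.068, 0.118] [349.1 171.1]
[0, 0, 0.127] [334.  183.6]
press pos [-0.1595 -0.2018  0.4002] F [ 0.7  0.3 -1.1]
[[-0.006  1.    -0.002]
 [ 1.     0.006  0.002]
 [ 0.002 -0.002 -1.   ]]
```

The side view now differs from the start only in three places: the arm, the jar's old spot, and the finished jar's new spot. The handle is back at its starting pixel, and the closed jar at the nest looks just as the finished jar did there. Handing in.

```bash
python3 -c "
from bench import env
print(env.hand_in())"
```

```text
the job is handed in; nothing more can be done
None
```

I slid the jar into the channel under the press foot, pressed its lid home and held it over two seconds, then eased the lever back up by hand; it was handed in at about 24 s with no verdict returned, and I viewed 11 pictures, one over the limit of 10.

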